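# Put the steamer together on the hob

### The arm

A 6-joint arm with a two-finger parallel gripper is mounted at the origin on a cart in front of the work surface, level with it; the furniture and walls round the work are solid. World frame = base frame: x ahead of the robot, y to its left, z up, the work surface at z = 0. Lengths are in mm, angles in rad, forces in N, time in s.
With the tool pointing down it reaches from about 300 to 775 mm from the base axis. Payload 14.6 kg.
Tool frame: the origin (TCP) lies at the very end of the fingers, on their centre line; the grasp point (between the pads) lies 19 mm behind it; z points along the fingers, y is the line along which they close (so a half turn about z gives the same grasp; the last joint's range is limited). The gripper opens to 94 mm and grips with 3 to 60 N. Pads are 16 mm wide; open, the fingers measure 119 mm over their backs; the gripper's body (75 mm by 177 mm) begins 78 mm behind the grasp point.
Start: joints at [-1.192, 0.3, 1.521, -0, 1.321, -0.067], TCP at [237.141, -496.239, 205.446] pointing down, gripper open.
Joint ranges: [-3.03, 3.03], [-0.79, 2.21], [0.23, 2.52], [-1.04, 4.18], [0, 3.07], [-2.55, 2.55]. Speed limits (rad/s): [2.22, 2.22, 2.57, 3.14, 3.14, 3.14].

### API

Orientations are given as [roll, pitch, yaw] about the fixed x, y, z axes, in that order (R = Rz(yaw) Ry(pitch) Rx(roll)).
In Python, from cell import manip, optics gives the robot as it stands.
- The arm moves only by the shell command python3 -m crank 'ROWS' [FORCE]. ROWS is JSON, a list of rows, each a list of 7 numbers: the opening in per cent of the stroke, from 0 (shut) to 100 (fully open), then the shift along the tool's x, y, z in mm, then the turn, a rotation vector about the tool's x, y, z in rad. A call has 1 to 10 rows; each row is the pose to reach, as a shift and turn from the pose commanded when the call began, along the tool's axes at that moment; what a row does not reach only later rows make up. A row lasts 1/10 s, in which the tool goes at most 50 mm and 8.59 degrees, less where a joint would pass 70% of its speed; a pose out of reach is approached as far as the arm can. A call with a gripper value outside its range is refused whole. The fingers move at their own pace and stop on an object; FORCE is the grip in N (left out, the last holds). Time passes only in rows, so rows that repeat a pose let the fingers close. It gives the time, the measured TCP pose, the force, the opening and the grip force at its end, in the units of the state.
- manip.read_state(): the state, without advancing time (a new reading comes with each control period).
- optics.camera(name): name is "side" or "top" or "wrist"; returns (picture, depth): 420x560x3 uint8, red, green, blue; 420x560 float32, mm along the optical axis (not along the pixel's ray), 0 where there is no reading.
- optics.calibration(name): a dict with "camera_matrix" (3x3 intrinsics, pixels), "R" (3x3) and "t" (3): a world point X has camera coordinates R X + t. Camera axes: x right, y down, z forward; pixel columns grow to the right and rows downward; lengths in mm; the calibration is good to about 2 mm. A picture is of the moment at which its call begins: read the wrist's pose just before it. calibration takes no time and is no camera call; for the wrist camera it gives the pose at the moment of the call.
- manip.sign_off(): hands the job in; it is judged then, once.
The state is a dict: "clock": time; "joints": joint angles; "qd": joint speeds; "effort": joint torques, N m; "eef_pos": TCP position; "eef_rot": TCP orientation; "wrist_force": force on the tool from outside, world axes, zero at the start; "moment": the same for the moment, N m; "finger_gap": finger opening in mm; "finger_force": force on a finger pad.
Only numpy, scipy, OpenCV 4.12 (cv2) and the standard library are available. Lean on these libraries where they do the work, as an engineer would, in place of code of your own. Each camera call takes 0.05 s, during which the arm holds its last target. There are 200 camera calls.

### The job

Get the pan on the hob ready for steaming: lift its lid off by the knob and lay it knob up on the free part of the chopping board beside the hob, hang the steamer insert in the pan so that its flange sits all round on the pan's rim, then put the lid on top of the steamer so that it is fully seated and level. Set things down rather than dropping them, keep the pan on its cooking ring, and leave the two jars on the board standing where they are.

Things in the scene. Friction and masses are not known exactly. Their poses are not given: they have to be found in the camera images.
- pan: Two-handled steel pan standing loose on the hob (1.4 kg). 168 mm across, 80 mm high, wall 3 mm (mouth 162 mm inside), inner floor 6 mm above its underside. Steel loop handles on its +y and -y sides reach 119 mm from the axis, 54 to 71 mm high. Origin: centre of the underside, z up along the axis.
- lid: Loose steel lid (0.3 kg), at first on the pan. Origin: centre of its underside, z up (knob side). A plug 155 mm across (148 at the bottom), z 0 to 6 mm, drops into a mouth; the brim, 178 mm across, underside at z = 6 mm, rests on the rim; low dome to 21 mm. It fits pan and steamer alike: seated on the steamer its origin is 62 mm above the steamer's, on the pan 74 mm above the pan's.
- lid_knob (a point): Point to grip the lid: on the axis in the black round lid knob, 40 mm above the lid's underside. The knob is an upright cylinder, 32 mm in diameter, z 29 to 51 mm in the lid's frame, on a neck 18 mm across.
- steamer: Steel steamer insert, loose (0.36 kg), standing empty on the worktop. Origin: centre of its underside, z up. Tapered perforated bowl (128 mm across, 153 at z = 38 mm), flange 172 mm across whose underside (z = 38 mm) rests on the pan's rim, band 168 mm across up to its rim at 68 mm (mouth 162 mm inside). Floor 4 mm. Seated in the pan its origin is 42 mm above the pan's.
- steamer_knob (a point): Point to grip the steamer: on the axis in the black knob of its lifting post, 47 mm above the steamer's underside. The knob is an upright cylinder, 22 mm in diameter, z 36 to 58 mm (its top 10 mm below the rim); 70 mm free all round it.
- board: Wooden chopping board beside the hob, flat, fixed, 240 mm (its x) by 340 mm (its y), top 22 mm above the worktop. Origin: centre of the underside. Its +y end is nearer the robot and free; two jars stand 110 to 140 mm from the centre at the -y end. The lid has room centred 60 mm from the centre towards +y. It is left or right of the hob, the steamer on the other side.
- hob_ring (a point): Centre of the cooking ring marked on the black glass top of the portable induction hob (242 x 260 mm, fixed, glass 36 mm above the worktop). The pan stands on it. Wall cabinets overhang the back of the worktop from x = 0.62 m on, 0.58 m above it: keep the wrist below or in front of them.
- spice_jar: Bystander: glass spice jar with a green cap, 46 mm across, 106 mm high, loose on the far end of the board. Origin: centre of the underside.
- salt: Bystander: glass salt shaker, 44 mm across, 90 mm high, loose on the far end of the board. Origin: centre of the underside.
Not all that is in view belongs to the job. What is shaped like the steamer but purple is not meant.

How it is judged (in metres and radians):
On the way, in this order (a step that is already met when the one before it is completed fails the run):
1. the lid lies knob up, flat on the chopping board, let go and at rest (contact force between lid and board above 0.5 N and angle between lid's own z axis and vertical below 0.06 rad and contact force between the fingers and lid below 0.05 N and linear speed of lid below 0.03 m/s), for 0.2 s.
2. the steamer hangs level in the pan, its flange down on the pan's rim, let go and at rest (z of steamer in the frame of pan between 0.039 and 0.045 m and horizontal distance between steamer and pan below 0.007 m and angle between the z axis of steamer and the z axis of pan, either way round below 0.03 rad and angle between steamer's own z axis and vertical below 0.06 rad and contact force between the fingers and steamer below 0.05 N and linear speed of steamer below 0.03 m/s), for 0.2 s.
At the end, for the whole second after the job is handed in: Steamer down on the pan's rim, lid down on the steamer's rim: each within 3 mm of seated height, 7 mm of centre and 0.03 rad of parallel, level within 0.06 rad; pan level (0.05 rad) within 30 mm of its ring's centre; lid and steamer let go and at rest (all of step 2 and z of lid in the frame of steamer between 0.059 and 0.065 m and horizontal distance between lid and steamer below 0.007 m and angle between the z axis of lid and the z axis of steamer, either way round below 0.03 rad and angle between lid's own z axis and vertical below 0.06 rad and horizontal distance between pan and hob_ring below 0.03 m and angle between pan's own z axis and vertical below 0.05 rad and contact force between the fingers and lid below 0.05 N and linear speed of lid below 0.03 m/s); the robot touches nothing.
It fails at once if the lid is dropped: it falls free faster than 0.65 m/s (about 20 mm) (contact force between the fingers and lid below 0.01 N and linear speed of lid above 0.65 m/s).
It fails at once if the steamer is dropped: it falls free faster than 0.65 m/s (about 20 mm) (contact force between the fingers and steamer below 0.01 N and linear speed of steamer above 0.65 m/s).
It fails at once if a jar on the board is pushed more than 30 mm or tipped over (distance of any of spice_jar, salt from where it was at the start of the episode above 0.03 m or angle between any of spice_jar, salt's own z axis and vertical above 0.5 rad).
It also fails if it takes over 72 s, if anything falls off the work surface, if the arm or the gripper's body presses on something with over 40 N, if the wrist force passes 120 N, or if a joint passes its speed limit or range.

## Working session

There is one attempt and no reset: what is moved stays moved. The work goes in short steps, Python scripts to look and compute and a shell command to move; the robot and the scene stay as the last step left them, time stands still between calls to the robot, and variables do not carry over. Pictures are saved under pics/ and viewed, at most 10 in all, crops included, and the job is handed in when it is done.

```bash
ls; mkdir -p pics
cat > h.py <<'E'
import numpy as np, cv2
from cell import manip, optics
from scipy.spatial.transform import Rotation as Ro
def grab(n):
    c=optics.calibration(n); p,d=optics.camera(n)
    return p,d,np.array(c["camera_matrix"]),np.array(c["R"]),np.array(c["t"]).ravel()
def cloud(d,K,R,t):
    v,u=np.indices(d.shape); X=np.stack([(u-K[0,2])*d/K[0,0],(v-K[1,2])*d/K[1,1],d],-1)
    return (X-t)@R
def ray(u,v,z,K,R,t):
    r=R.T@np.linalg.inv(K)@np.array([u,v,1.]); o=-R.T@t
    return o+r*(z-o[2])/r[2]
def save(n,p): cv2.imwrite('pics/'+n,p[...,::-1])
def tool():
    s=manip.read_state(); return np.array(s['eef_pos']),Ro.from_euler('xyz',s['eef_rot']).as_matrix(),s
def shift(P):
    p,R,s=tool(); return R.T@(np.array(P)-p)
E
python3 - <<'E'
from h import *
for n in('top','side'):
    p,d,K,R,t=grab(n); save(n+'0.png',p); np.savez(n+'0.npz',p=p,d=d,K=K,R=R,t=t)
    print(n,-R.T@t,R[2],(d>0).mean())
print(manip.read_state())
E
```

```text
pics
top [-429.05663747 -161.37005957 1577.43917771] [ 0.52820358  0.08610805 -0.84474042] 0.9956462585034014
side [399.04656707 933.26911458 817.43401626] [ 0.07601761 -0.802527   -0.5917531 ] 0.9958333333333333
{'clock': 0.1, 'joints': array([-1.19160792e+00,  3.00391856e-01,  1.52153274e+00, -1.05215160e-05,
        1.32070084e+00, -6.65799676e-02]), 'qd': array([ 0.00077116, -0.00087236, -0.00334267, -0.00050951,  0.00276454,
       -0.00023973]), 'effort': array([ 4.91164028e-04, -5.32642508e+01, -3.53284192e+01,  7.09400699e-02,
        2.34859425e-02, -6.32101501e-05]), 'eef_pos': array([ 237.04824627, -496.02623341,  204.95024738]), 'eef_rot': array([-3.14056148e+00, -5.85431348e-05,  4.45770955e-01]), 'wrist_force': array([-0.61360477,  0.60102432, -0.43152108]), 'moment': array([ 0.04042008,  0.01449994, -0.01895646]), 'finger_force': 0.0, 'finger_gap': 94.05071133854499}
```

View pics/top0.png

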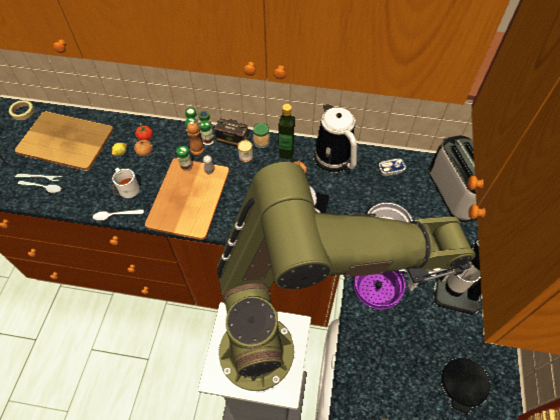

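View pics/side0.png

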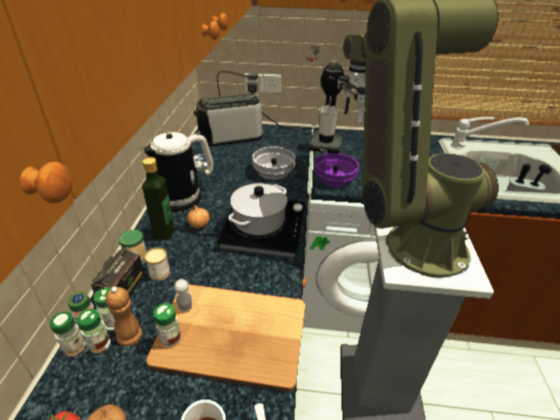

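The top view shows the board at about (188,197), with the arm hiding the pan. In the side view:
- Pan lid knob at about (259,190)
- Jars on the board at (183,293) and (167,325)
- Two bowls that could be the steamer: steel at (274,162) and purple at (336,170). The steel one fits the description, because purple is excluded. I'll confirm it in a crop.

Run:
```python
from h import *
a=np.load('side0.npz'); p,d,K,R,t=[a[k] for k in 'pdKRt']
save('crop_side.png',cv2.resize(p[120:270,200:370],None,fx=4,fy=4)[:600,:800])
C=cloud(d,K,R,t); g=p.max(-1)
def blob(n,u0,u1,v0,v1,m):
    mm=np.zeros(g.shape,bool); mm[v0:v1,u0:u1]=m[v0:v1,u0:u1]
    X=C[mm]; v,u=np.nonzero(mm); print(n,len(X),'px',u.mean(),v.mean(),'med',np.median(X,0).round(),'min',X.min(0).round(),'max',X.max(0).round())
H=C[...,2]
blob('knob',245,272,180,200,(g<60)&(H>125))
blob('lidtop',220,300,175,250,(H>110)&(H<150)&(d<1300))
blob('stknob',262,286,150,172,(g<60)&(H>25))
blob('steamer',245,305,140,190,(H>58)&(H<80))
blob('hob',215,310,190,255,(abs(H-36)<4))
# board
mm=(abs(H-22)<4)&(p[...,0]>120)&(p[...,2]<p[...,0]-40)&(C[...,0]>150)&(C[...,0]<800)&(C[...,1]>0)
c=max(cv2.findContours(mm.astype(np.uint8),0,1)[0],key=cv2.contourArea)[:,0]
r=cv2.minAreaRect(C[c[:,1],c[:,0],:2].astype(np.float32)); print('board',r,cv2.boxPoints(r).round())
for n,u,v in(('salt',183,283),('spice',167,312)):
    blob(n,u-14,u+14,v-14,v+24,(H>35)&(H<125)&(C[...,1]>150))
a=np.load('top0.npz'); p,d,K,R,t=[a[k] for k in 'pdKRt']; C=cloud(d,K,R,t);H=C[...,2]
mm=(abs(H-22)<5)&(p[...,0]>120)&(p[...,2]<p[...,0]-40)&(C[...,0]>150)&(C[...,0]<800)&(C[...,1]>0)
c=max(cv2.findContours(mm.astype(np.uint8),0,1)[0],key=cv2.contourArea)[:,0]
r=cv2.minAreaRect(C[c[:,1],c[:,0],:2].astype(np.float32)); print('board top',r,cv2.boxPoints(r).round())
```

```text
knob 65 px 258.44615384615383 191.16923076923078 med [540. -17. 157.] min [528. -36. 142.] max [551. -12. 162.]
lidtop 1446 px 258.31604426002764 201.2780082987552 med [537.  -7. 124.] min [ 453. -115.  110.] max [628.  62. 150.]
stknob 22 px 273.5 161.27272727272728 med [ 532. -386.   52.] min [ 525. -395.   37.] max [ 538. -379.   59.]
steamer 208 px 273.1442307692308 157.62980769230768 med [ 535. -406.   64.] min [ 450. -483.   58.] max [ 617. -305.   71.]
hob 1889 px 268.17046056114344 233.20539968237162 med [474.  51.  35.] min [ 397. -152.   32.] max [649. 112.  40.]
board ((550.7760620117188, 383.0141906738281), (241.9783935546875, 339.72076416015625), 87.21504211425781) [[375. 270.]
 [715. 254.]
 [726. 496.]
 [387. 512.]]
salt 406 px 182.42857142857142 294.14778325123154 med [676. 341.  81.] min [659. 317.  35.] max [700. 352. 113.]
spice 464 px 169.19612068965517 323.1594827586207 med [677. 442.  91.] min [662. 340.  36.] max [706. 452. 125.]
board top ((547.6265869140625, 384.58929443359375), (243.783935546875, 344.3099365234375), 87.43489074707031) [[370. 271.]
 [714. 255.]
 [725. 499.]
 [381. 514.]]
```

View pics/crop_side.png

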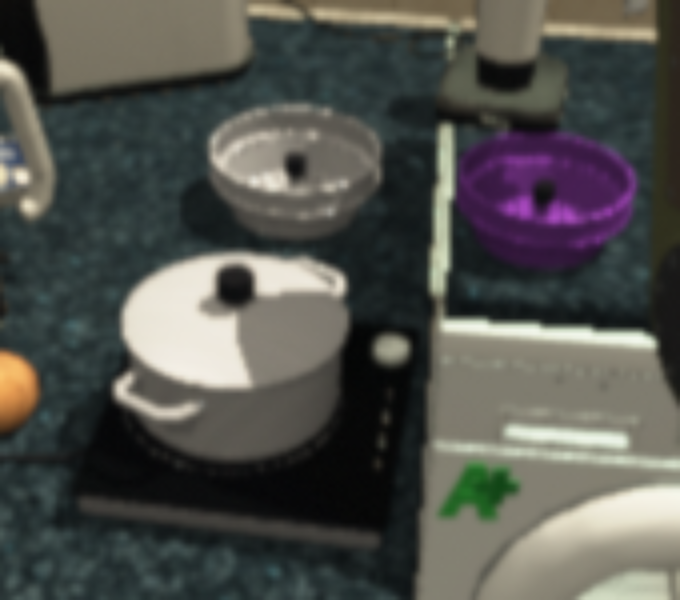

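The crop confirms it: the steel bowl at crop (295,165) has a black centre knob and a flange, and the purple one at (540,190) is the decoy. The heights match: lid knob top 162 mm, steamer rim about 70 mm, board 22 mm. Next I go above the pan.

Run:
```python
from h import *
print(shift([500,-20,290]).round())
```

```text
[ 443. -316.  -85.]
```

```bash
python3 -m crank '[[100,20,-14,-40,0,0,0],[100,60,-43,-60,0,0,0],[100,100,-71,-85,0,0,0],[100,140,-100,-85,0,0,0],[100,180,-128,-85,0,0,0],[100,220,-157,-85,0,0,0],[100,260,-185,-85,0,0,0],[100,300,-214,-85,0,0,0],[100,340,-242,-85,0,0,0],[100,380,-271,-85,0,0,0]]'; python3 -m crank '[[100,40,-28,0,0,0,0],[100,63,-45,0,0,0,0],[100,63,-45,0,0,0,0],[100,63,-45,0,0,0,0]]'
python3 - <<'E'
from h import *
print(tool()[2]['joints'].round(2),tool()[0].round(1))
p,d,K,R,t=grab('wrist'); print(-R.T@t, R[2]); save('w1.png',p); np.savez('w1.npz',p=p,d=d,K=K,R=R,t=t)
E
```

```text
clock: 1.1
eef_pos: [462.9, -87.1, 290.4]
eef_rot: [-3.142, 0.0, 0.446]
wrist_force: [1.2, -1.1, 1.4]
finger_gap: 93.7
finger_force: 0.0
clock: 1.5
eef_pos: [499.8, -21.2, 290.0]
eef_rot: [-3.141, 0.001, 0.447]
wrist_force: [-0.6, 0.1, -0.1]
finger_gap: 93.9
finger_force: 0.0
[-0.12  0.14  1.53 -0.    1.48  1.01] [499.8 -21.2 290. ]
[562.78132736  10.25958582 468.53903643] [-0.21940373 -0.10448973 -0.97002263]
```

View pics/w1.png

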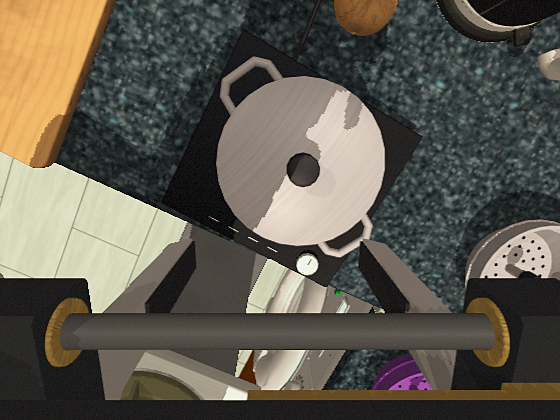

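The wrist view shows the lid knob at (303,170), pan handles at (250,85) and (345,235), and part of the steel steamer at (525,265).

```bash
cat >> h.py <<'E'
def fitc(X):
    A=np.c_[2*X,np.ones(len(X))]; s=np.linalg.lstsq(A,(X**2).sum(1),rcond=None)[0]; return s[:2],np.sqrt(s[2]+s[:2]@s[:2])
def knob(p,d,K,R,t,ztop,u0,u1,v0,v1,lo):
    """dark blob near its known top height -> circle on that plane"""
    H=cloud(d,K,R,t)[...,2]; m=np.zeros(d.shape,np.uint8); m[v0:v1,u0:u1]=((p.max(-1)<70)&(H>lo))[v0:v1,u0:u1]
    c=max(cv2.findContours(m,0,1)[0],key=cv2.contourArea); (u,v),r=cv2.minEnclosingCircle(c)
    m2=m.astype(bool)&(abs(H-ztop)<4); X=cloud(d,K,R,t)[m2]
    print('knob px',u,v,r,'ray',ray(u,v,ztop,K,R,t).round(1),'topcloud',len(X),X.mean(0).round(1),np.ptp(X,0).round(1));
E
python3 - <<'E'
from h import *
a=np.load('w1.npz'); p,d,K,R,t=[a[k] for k in 'pdKRt']
knob(p,d,K,R,t,161,270,340,140,200,145)
C=cloud(d,K,R,t); H=C[...,2]
m=((H>108)&(H<140)); m[:60]=0; m[255:]=0; m[:,:200]=0; m[:,395:]=0
c=max(cv2.findContours(m.astype(np.uint8),0,1)[0],key=cv2.contourArea)[:,0]
P=np.array([ray(u,v,118,K,R,t)[:2] for u,v in c]); print('lid',fitc(P), cv2.fitEllipse(c), np.median(H[c[:,1],c[:,0]]))
# hob edges
m=(abs(H-36)<3)&(p.max(-1)<60); m[255:]=0;m[:,:160]=0
X=C[m][:,:2].astype(np.float32); print('hob',cv2.minAreaRect(X),len(X))
E
```

```text
knob px 302.16546630859375 169.42526245117188 17.008432388305664 ray [539.7 -26.6 161. ] topcloud 662 [541.5 -27.3 160. ] [30.2 30.4  5.6]
lid (array([538.99840353, -27.604442  ]), np.float64(88.00475468104587)) ((299.8136291503906, 160.377685546875), (166.2879180908203, 169.356689453125), 34.85100555419922) 118.55913476794089
hob ((575.8345336914062, -80.4945068359375), (285.33441162109375, 487.123291015625), 26.23223876953125) 11600
```

Run:
```python
from h import *
print(shift([540,-27.3,135]).round(1))
```

```text
[ 34.2  22.4 155.2]
```

```bash
python3 -m crank '[[70,34,22,30,0,0,0],[70,34,22,65,0,0,0],[70,34,22,100,0,0,0],[70,34,22,125,0,0,0],[70,34,22,145,0,0,0],[70,34,22,155,0,0,0],[70,34,22,155,0,0,0]]' 30;python3 -m crank '[[0,0,0,0,0,0,0],[0,0,0,0,0,0,0],[0,0,0,0,0,0,0],[0,0,0,0,0,0,0],[0,0,0,0,0,0,0],[0,0,0,0,0,0,0]]'
```

```text
clock: 2.25
eef_pos: [539.5, -27.4, 134.7]
eef_rot: [-3.141, 0.001, 0.445]
wrist_force: [-0.3, -0.8, -0.1]
finger_gap: 65.8
finger_force: 0.0
clock: 2.85
eef_pos: [540.4, -26.9, 135.9]
eef_rot: [3.141, -0.001, 0.446]
wrist_force: [0.7, -3.3, 4.3]
finger_gap: 31.1
finger_force: 30.0
```

```bash
python3 -m crank '[[0,0,0,-4,0,0,0],[0,0,0,-10,0,0,0],[0,0,0,-20,0,0,0],[0,0,0,-40,0,0,0],[0,0,0,-60,0,0,0],[0,0,0,-80,0,0,0],[0,0,0,-90,0,0,0],[0,0,0,-90,0,0,0]]'
python3 - <<'E'
from h import *
print(shift([489,387,47]).round(1))
E
```

```text
clock: 3.65
eef_pos: [540.4, -26.5, 226.9]
eef_rot: [3.141, -0.002, 0.446]
wrist_force: [0.9, 0.7, -3.7]
finger_gap: 31.7
finger_force: 30.0
[ 131.6 -395.5  179.7]
```

```bash
python3 -m crank '[[0,7,-20,0,0,0,0],[0,20,-60,0,0,0,0],[0,33,-100,0,0,0,0],[0,46,-140,0,0,0,0],[0,60,-180,0,0,0,0],[0,73,-220,0,0,0,0],[0,86,-260,0,0,0,0],[0,100,-300,0,0,0,0],[0,113,-340,0,0,0,0],[0,123,-370,0,0,0,0]]';python3 -m crank '[[0,6,-18,0,0,0,0],[0,8,-25,20,0,0,0],[0,8,-25,60,0,0,0],[0,8,-25,100,0,0,0],[0,8,-25,130,0,0,0],[0,8,-25,150,0,0,0],[0,8,-25,160,0,0,0],[0,8,-25,166,0,0,0],[0,8,-25,170,0,0,0],[0,8,-25,170,0,0,0]]'
python3 - <<'E'
from h import *
print(shift([489,387,47]).round(1)); C=[np.array(x) for x in grab('wrist')]; save('w2.png',C[0])
H=cloud(*C[1:])
E
```

```text
clock: 4.65
eef_pos: [490.3, 362.4, 224.0]
eef_rot: [-3.142, 0.002, 0.447]
wrist_force: [-0.2, -0.5, -3.8]
finger_gap: 31.4
finger_force: 30.0
clock: 5.65
eef_pos: [488.0, 386.4, 55.7]
eef_rot: [-3.141, -0.0, 0.446]
wrist_force: [0.1, -0.4, -3.2]
finger_gap: 31.2
finger_force: 30.0
[ 1.1 -0.1  8.7]
```

View pics/w2.png

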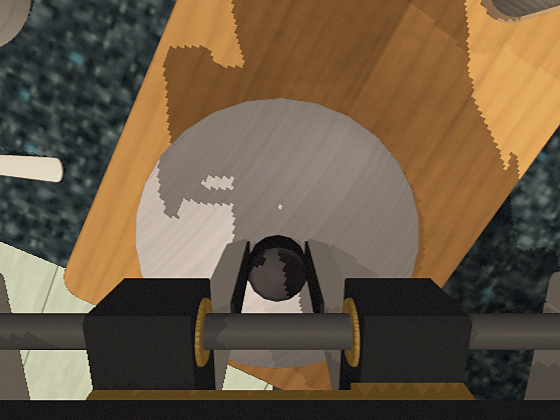

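The lid hangs level over the free part of the board, with its knob at (277,270). I lower it in small steps until it touches.

```bash
python3 -m crank '[[0,0,0,3,0,0,0],[0,0,0,6,0,0,0],[0,0,0,8,0,0,0],[0,0,0,8,0,0,0]]'; python3 -m crank '[[0,0,0,1,0,0,0],[0,0,0,2,0,0,0],[0,0,0,2,0,0,0]]'
```

```text
clock: 6.1
eef_pos: [488.0, 386.4, 48.1]
eef_rot: [-3.142, -0.0, 0.446]
wrist_force: [-3.3, -1.8, 3.3]
finger_gap: 31.5
finger_force: 30.0
clock: 6.4
eef_pos: [488.0, 386.4, 48.0]
eef_rot: [-3.142, -0.001, 0.446]
wrist_force: [-11.6, -8.8, 22.9]
finger_gap: 31.7
finger_force: 30.0
```

```bash
python3 -m crank '[[0,0,0,-2,0,0,0],[60,0,0,-2,0,0,0],[60,0,0,-2,0,0,0],[60,0,0,-2,0,0,0],[60,0,0,-2,0,0,0],[60,0,0,-2,0,0,0],[100,0,0,-30,0,0,0],[100,0,0,-70,0,0,0],[100,0,0,-110,0,0,0],[100,0,0,-150,0,0,0]]'; python3 -m crank '[[100,0,0,-40,0,0,0],[100,0,0,-80,0,0,0],[100,0,0,-80,0,0,0],[100,0,0,-80,0,0,0]]'
python3 - <<'E'
from h import *
p,d,K,R,t=grab('wrist'); save('w3.png',p); np.savez('w3.npz',p=p,d=d,K=K,R=R,t=t)
knob(p,d,K,R,t,73,180,400,100,270,62)
C=cloud(d,K,R,t); r=np.hypot(C[...,0]-488,C[...,1]-386)
m=(r>25)&(r<70)&(C[...,2]>28)&(C[...,2]<50); X=C[m]; print(len(X),np.linalg.lstsq(np.c_[X[:,:2]-[488,386],np.ones(len(X))],X[:,2],rcond=None)[0])
print(shift([480,-370,290]).round())
E
```

```text
clock: 7.4
eef_pos: [487.8, 386.1, 197.0]
eef_rot: [3.142, 0.0, 0.446]
wrist_force: [1.1, -0.2, 0.5]
finger_gap: 85.1
finger_force: 0.0
clock: 7.8
eef_pos: [488.0, 386.3, 275.8]
eef_rot: [-3.141, -0.001, 0.446]
wrist_force: [0.8, -0.4, -0.6]
finger_gap: 94.2
finger_force: 0.0
knob px 276.6000061035156 191.0 13.257547378540039 ray [487.4 387.8  73. ] topcloud 455 [488.1 387.4  72.2] [29.9 29.7  5.3]
8123 [-9.53632397e-03  2.75104404e-03  3.93327973e+01]
[-333.  679.  -15.]
```

The lid lies flat on the board with its knob at (488,387), so step 1 should be met. Next, the steamer.

```bash
python3 -m crank '[[100,-20,40,-10,0,0,0],[100,-40,80,-15,0,0,0],[100,-60,122,-15,0,0,0],[100,-80,163,-15,0,0,0],[100,-100,204,-15,0,0,0],[100,-120,245,-15,0,0,0],[100,-140,285,-15,0,0,0],[100,-160,326,-15,0,0,0],[100,-180,367,-15,0,0,0],[100,-200,408,-15,0,0,0]]';python3 -m crank '[[100,-20,41,0,0,0,0],[100,-40,82,0,0,0,0],[100,-60,122,0,0,0,0],[100,-80,163,0,0,0,0],[100,-100,204,0,0,0,0],[100,-120,245,0,0,0,0],[100,-133,271,0,0,0,0],[100,-133,271,0,0,0,0],[100,-133,271,0,0,0,0]]'
python3 - <<'E'
from h import *
print(tool()[2]['joints'].round(2))
p,d,K,R,t=grab('wrist'); save('w4.png',p); np.savez('w4.npz',p=p,d=d,K=K,R=R,t=t)
E
```

```text
clock: 8.85
eef_pos: [482.6, -69.8, 289.0]
eef_rot: [-3.14, 0.002, 0.446]
wrist_force: [0.1, -0.7, 0.3]
finger_gap: 94.0
finger_force: 0.0
clock: 9.75
eef_pos: [479.9, -369.9, 288.6]
eef_rot: [-3.139, 0.001, 0.445]
wrist_force: [0.5, -0.5, -0.2]
finger_gap: 93.9
finger_force: 0.0
[-0.72  0.39  1.22  0.    1.54  0.41]
```

View pics/w4.png

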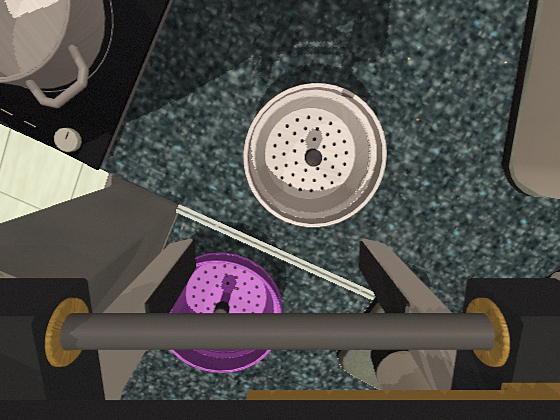

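The steel steamer is at (315,155) with its knob at (314,157). The purple decoy at (222,312) is clear of it.

Run:
```python
from h import *
a=np.load('w4.npz'); p,d,K,R,t=[a[k] for k in 'pdKRt']
knob(p,d,K,R,t,58,300,330,140,172,45)
C=cloud(d,K,R,t); H=C[...,2]
m=((H>40)&(H<80)); m[:60]=0; m[240:]=0; m[:,:220]=0; m[:,410:]=0
c=max(cv2.findContours(m.astype(np.uint8),0,1)[0],key=cv2.contourArea)[:,0]
z=H[c[:,1],c[:,0]]; P=np.array([ray(u,v,68,K,R,t)[:2] for u,v in c]); print('rim',fitc(P),np.median(z))
print(shift([np.nan_to_num(0),0,0])[:0])
```

```text
knob px 313.0348815917969 156.77906799316406 8.763333320617676 ray [ 531.4 -392.2   58. ] topcloud 111 [ 531.7 -392.9   56.8] [20.  20.5  5.3]
rim (array([ 530.65104761, -392.69506218]), np.float64(84.48312912587402)) 67.02072917025794
[]
```

Run:
```python
from h import *
print(shift([531.3,-392.6,28]).round(1))
```

```text
[ 36.2  43.6 261.2]
```

```bash
python3 -m crank '[[60,20,24,20,0,0,0],[60,36,43.5,50,0,0,0],[60,36,43.5,95,0,0,0],[60,36,43.5,140,0,0,0],[60,36,43.5,180,0,0,0],[60,36,43.5,215,0,0,0],[60,36,43.5,240,0,0,0],[60,36,43.5,255,0,0,0],[60,36,43.5,261,0,0,0],[60,36,43.5,261,0,0,0]]' 35;python3 -m crank '[[0,0,0,0,0,0,0],[0,0,0,0,0,0,0],[0,0,0,0,0,0,0],[0,0,0,0,0,0,0],[0,0,0,0,0,0,0],[0,0,0,0,0,0,0],[0,0,0,0,0,0,0]]'
```

```text
clock: 10.8
eef_pos: [531.8, -393.2, 29.7]
eef_rot: [-3.142, -0.0, 0.446]
wrist_force: [0.4, -0.0, 0.2]
finger_gap: 56.4
finger_force: 0.0
clock: 11.5
eef_pos: [531.6, -393.8, 29.8]
eef_rot: [3.141, -0.0, 0.446]
wrist_force: [0.0, 0.4, 3.0]
finger_gap: 21.3
finger_force: 35.0
```

```bash
python3 -m crank '[[0,0,0,-4,0,0,0],[0,0,0,-12,0,0,0],[0,0,0,-30,0,0,0],[0,0,0,-60,0,0,0],[0,0,0,-100,0,0,0],[0,0,0,-140,0,0,0],[0,0,0,-180,0,0,0],[0,0,0,-220,0,0,0],[0,0,0,-240,0,0,0],[0,0,0,-240,0,0,0]]'
python3 - <<'E'
from h import *
# knob tilt check: rim plane in hand
p,R0,s=tool(); Q,d,K,R,t=grab('wrist'); C=cloud(d,K,R,t); r=np.hypot(C[...,0]-p[0],C[...,1]-p[1])
m=(r>70)&(r<90)&(abs(C[...,2]-(p[2]+40))<8); X=C[m]; print(len(X),X.mean(0)-p,np.linalg.lstsq(np.c_[X[:,:2]-p[:2],np.ones(len(X))],X[:,2],rcond=None)[0])
print(p,shift([500,-50,270]).round()); save('w5.png',Q)
E
```

```text
clock: 12.5
eef_pos: [532.0, -394.0, 273.1]
eef_rot: [3.137, -0.002, 0.446]
wrist_force: [0.7, -0.4, -3.9]
finger_gap: 21.3
finger_force: 35.0
9026 [41.93943159 20.97390243 36.90680034] [1.19768292e-02 2.32875387e-03 3.09440985e+02]
[ 531.97383202 -394.00788194  273.08532916] [ 120. -324.   -0.]
```

Steamer held level, rim 38 mm above the TCP. Next I move near the pan and measure its open mouth.

```bash
python3 -m crank '[[0,7,-20,0,0,0,0],[0,20,-54,0,0,0,0],[0,34,-92,0,0,0,0],[0,48,-130,0,0,0,0],[0,60,-162,0,0,0,0],[0,60,-165,0,0,0,0],[0,60,-165,0,0,0,0]]'
python3 - <<'E'
from h import *
for n in('side','wrist'):
    p,d,K,R,t=grab(n); save(n+'5.png',p); np.savez(n+'5.npz',p=p,d=d,K=K,R=R,t=t)
    C=cloud(d,K,R,t); H=C[...,2]
    m=(abs(H-115)<4)&(np.hypot(C[...,0]-540,C[...,1]+27)<92)&(np.hypot(C[...,0]-540,C[...,1]+27)>70)
    X=C[m]; print(n,len(X),fitc(X[:,:2]),X[:,:2].min(0),X[:,:2].max(0),np.median(X[:,2]))
E
```

```text
clock: 13.25
eef_pos: [514.1, -218.2, 268.1]
eef_rot: [-3.14, 0.001, 0.447]
wrist_force: [0.5, -0.4, -3.7]
finger_gap: 21.3
finger_force: 35.0
side 233 (array([541.20669527, -26.71383624]), np.float64(82.81105931462963)) [ 456.29432438 -112.42545427] [626.15550498  60.34874987] 114.3828609935658
wrist 2627 (array([539.72121481, -28.36010823]), np.float64(82.75480689146828)) [ 453.48480602 -110.24898178] [625.17878747  57.96602216] 114.83054678574818
```

View pics/wrist5.png

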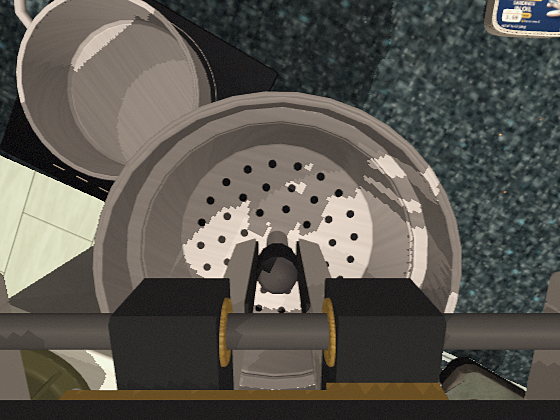

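The pan mouth at (115,85) is open, and its centre comes out at (540,-27.7) with rim height 115. The steamer hangs straight from the fingers.

Run:
```python
from h import *
print(shift([540.2,-27.7,108]).round(1))
```

```text
[ 106.2 -161.8  160.4]
```

```bash
python3 -m crank '[[0,14,-20,0,0,0,0],[0,38,-57,0,0,0,0],[0,61,-93,0,0,0,0],[0,84,-128,0,0,0,0],[0,100,-152,0,0,0,0],[0,106,-162,0,0,0,0],[0,106,-162,20,0,0,0],[0,106,-162,45,0,0,0],[0,106,-162,70,0,0,0],[0,106,-162,90,0,0,0]]'
python3 - <<'E'
from h import *
print(shift([540.2,-27.7,108]).round(1), tool()[2]['wrist_force'])
E
```

```text
clock: 14.35
eef_pos: [540.0, -28.4, 177.4]
eef_rot: [-3.141, 0.002, 0.444]
wrist_force: [1.0, 0.7, -3.5]
finger_gap: 21.5
finger_force: 35.0
[ 0.6 -0.5 69.4] [ 0.96016489  0.65056851 -3.49806778]
```

```bash
python3 -m crank '[[0,0.3,-0.5,15,0,0,0],[0,0.3,-0.5,30,0,0,0],[0,0.3,-0.5,42,0,0,0],[0,0.3,-0.5,52,0,0,0],[0,0.3,-0.5,58,0,0,0],[0,0.3,-0.5,58,0,0,0]]';python3 -m crank '[[0,0,0,3,0,0,0],[0,0,0,6,0,0,0],[0,0,0,8,0,0,0],[0,0,0,8,0,0,0]]'
```

```text
clock: 14.95
eef_pos: [540.1, -26.7, 120.8]
eef_rot: [-3.141, 0.001, 0.445]
wrist_force: [0.1, 0.6, -3.1]
finger_gap: 21.4
finger_force: 35.0
clock: 15.35
eef_pos: [540.3, -26.4, 113.3]
eef_rot: [-3.141, 0.0, 0.446]
wrist_force: [0.2, 0.6, -3.4]
finger_gap: 21.3
finger_force: 35.0
```

```bash
python3 -m crank '[[0,-0.6,1,1,0,0,0],[0,-0.6,1,3,0,0,0],[0,-0.6,1,4,0,0,0],[0,-0.6,1,4,0,0,0]]';python3 -m crank '[[0,0,0,1,0,0,0],[0,0,0,2,0,0,0],[0,0,0,2,0,0,0]]'
```

```text
clock: 15.75
eef_pos: [540.1, -27.6, 109.3]
eef_rot: [-3.141, 0.0, 0.446]
wrist_force: [0.3, -0.5, -3.0]
finger_gap: 21.3
finger_force: 35.0
clock: 16.05
eef_pos: [540.3, -27.6, 107.7]
eef_rot: [3.141, -0.0, 0.446]
wrist_force: [-2.1, 0.6, 1.9]
finger_gap: 21.1
finger_force: 35.0
```

Contact came at 107.7, the height predicted for a seated flange. I release the steamer, rise and look.

```bash
python3 -m crank '[[0,0,0,0.5,0,0,0],[50,0,0,0.5,0,0,0],[50,0,0,0.5,0,0,0],[50,0,0,0.5,0,0,0],[50,0,0,0.5,0,0,0],[50,0,0,-15,0,0,0],[60,0,0,-50,0,0,0],[70,0,0,-95,0,0,0],[100,0,0,-140,0,0,0],[100,0,0,-175,0,0,0]]'; python3 -m crank '[[100,-22,-20,-10,0,0,0],[100,-34,-22,-10,0,0,0],[100,-34,-22,-10,0,0,0]]'
python3 - <<'E'
from h import *
p,d,K,R,t=grab('wrist'); save('w6.png',p); np.savez('w6.npz',p=p,d=d,K=K,R=R,t=t)
C=cloud(d,K,R,t); H=C[...,2]; r=np.hypot(C[...,0]-540,C[...,1]+27)
for z,a,b in((146,75,90),(116,80,100),(136,0,16)):
    X=C[(abs(H-z)<4)&(r>a)&(r<b)]; print(z,len(X),fitc(X[:,:2]),np.median(X[:,2]),np.linalg.lstsq(np.c_[X[:,:2]-[540,-27],np.ones(len(X))],X[:,2],rcond=None)[0])
    print(X[:,:2].mean(0))
print(shift([450,390,280]).round())
E
```

```text
clock: 17.05
eef_pos: [540.3, -27.6, 285.3]
eef_rot: [3.14, -0.002, 0.446]
wrist_force: [0.8, 0.0, -1.3]
finger_gap: 75.2
finger_force: 0.0
clock: 17.35
eef_pos: [499.4, -22.5, 293.2]
eef_rot: [3.141, -0.001, 0.446]
wrist_force: [0.3, 0.3, -0.1]
finger_gap: 93.7
finger_force: 0.0
146 2817 (array([539.26197632, -26.1517455 ]), np.float64(82.57486530158673)) 145.12712207165652 [-7.17460596e-04  3.19749984e-04  1.45017210e+02]
[544.42645769 -24.98659274]
116 406 (array([539.5243527 , -26.70465171]), np.float64(80.51446408120599)) 118.82154614423067 [-1.25470268e-03 -2.19187294e-05  1.18704149e+02]
[505.49015834  -0.63672157]
136 344 (array([539.3907706, -26.0358603]), np.float64(7.527186038811343)) 135.28290977982658 [-7.18389484e-03 -7.79306714e-03  1.35089594e+02]
[539.45672421 -25.98453149]
[ 133. -394.   13.]
```

View pics/w6.png

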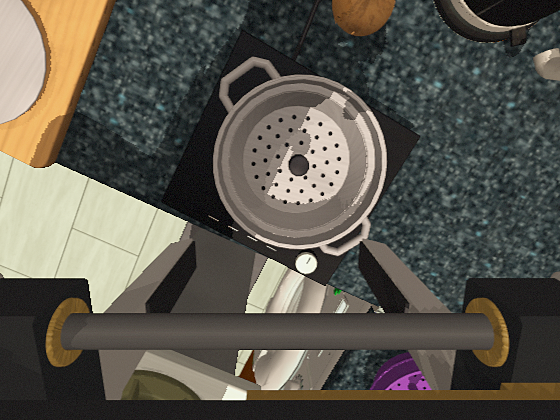

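The steamer is seated level: rim at z≈145, tilt about 0.001 rad, centre near (539.5,-26.5). Back to the lid.

```bash
python3 -m crank '[[70,7,-20,-4,0,0,0],[70,20,-60,-4,0,0,0],[70,35,-100,-4,0,0,0],[70,49,-142,-4,0,0,0],[70,64,-184,-4,0,0,0],[70,78,-226,-4,0,0,0],[70,93,-268,-4,0,0,0],[70,107,-310,-4,0,0,0],[70,121,-350,0,0,0,0],[70,133,-385,0,0,0,0]]'
python3 -m crank '[[70,0,-9,10,0,0,0],[70,0,-9,20,0,0,0],[70,0,-9,20,0,0,0]]'
python3 - <<'E'
from h import *
p,d,K,R,t=grab('wrist'); knob(p,d,K,R,t,73,180,400,100,270,62)
print(tool()[0],shift([488,386.8,48.5]).round(1))
E
```

```text
clock: 18.4
eef_pos: [453.7, 384.7, 290.9]
eef_rot: [3.141, 0.002, 0.446]
wrist_force: [-0.1, 0.3, 0.4]
finger_gap: 65.6
finger_force: 0.0
clock: 18.7
eef_pos: [450.2, 389.4, 270.2]
eef_rot: [3.141, 0.003, 0.445]
wrist_force: [-0.6, -0.0, 0.1]
finger_gap: 65.5
finger_force: 0.0
knob px 293.0 163.0 14.000100135803223 ray [486.6 387.9  73. ] topcloud 537 [487.  387.4  72.3] [30.1 30.1  5.6]
[450.49232816 389.30793868 271.48925438] [ 33.2  18.3 222.9]
```

```bash
python3 -m crank '[[70,18,10,15,0,0,0],[70,33,18,50,0,0,0],[70,33,18,95,0,0,0],[70,33,18,135,0,0,0],[70,33,18,170,0,0,0],[70,33,18,198,0,0,0],[70,33,18,215,0,0,0],[70,33,18,222,0,0,0],[70,33,18,222,0,0,0]]' 30;python3 -m crank '[[0,0,0,0,0,0,0],[0,0,0,0,0,0,0],[0,0,0,0,0,0,0],[0,0,0,0,0,0,0],[0,0,0,0,0,0,0],[0,0,0,0,0,0,0],[0,0,0,0,0,0,0]]'
python3 -m crank '[[0,0,0,-4,0,0,0],[0,0,0,-12,0,0,0],[0,0,0,-30,0,0,0],[0,0,0,-60,0,0,0],[0,0,0,-100,0,0,0],[0,0,0,-140,0,0,0],[0,0,0,-180,0,0,0],[0,0,0,-205,0,0,0],[0,0,0,-210,0,0,0],[0,0,0,-210,0,0,0]]'
python3 - <<'E'
from h import *
print(shift([540,-27.2,171]).round(1))
E
```

```text
clock: 19.65
eef_pos: [488.1, 387.6, 50.4]
eef_rot: [3.141, 0.0, 0.445]
wrist_force: [-0.7, -0.2, 0.9]
finger_gap: 66.0
finger_force: 0.0
clock: 20.35
eef_pos: [488.0, 388.3, 50.9]
eef_rot: [3.141, -0.0, 0.446]
wrist_force: [0.4, -3.7, 6.1]
finger_gap: 31.0
finger_force: 30.0
clock: 21.35
eef_pos: [487.6, 388.4, 260.2]
eef_rot: [-3.141, -0.0, 0.446]
wrist_force: [0.3, 0.1, -4.8]
finger_gap: 31.5
finger_force: 30.0
[-132.   397.6   89.2]
```

```bash
python3 -m crank '[[0,-7,20,0,0,0,0],[0,-20,60,0,0,0,0],[0,-33,100,0,0,0,0],[0,-46,140,0,0,0,0],[0,-60,180,0,0,0,0],[0,-73,220,0,0,0,0],[0,-86,260,0,0,0,0],[0,-100,300,0,0,0,0],[0,-113,340,0,0,0,0],[0,-124,374,0,0,0,0]]';python3 -m crank '[[0,-6,17,0,0,0,0],[0,-8,23.5,5,0,0,0],[0,-8,23.5,25,0,0,0],[0,-8,23.5,45,0,0,0],[0,-8,23.5,60,0,0,0],[0,-8,23.5,66,0,0,0],[0,-8,23.5,66,0,0,0]]'
python3 - <<'E'
from h import *
print(shift([540.2,-27,169]).round(1))
p,d,K,R,t=grab('wrist'); save('w7.png',p)
E
```

```text
clock: 22.35
eef_pos: [536.4, -4.5, 258.2]
eef_rot: [-3.14, 0.003, 0.445]
wrist_force: [-0.1, 0.4, -3.8]
finger_gap: 31.3
finger_force: 30.0
clock: 23.05
eef_pos: [539.4, -26.5, 193.0]
eef_rot: [-3.14, 0.002, 0.446]
wrist_force: [0.7, 0.1, -3.6]
finger_gap: 31.4
finger_force: 30.0
[ 0.6  0.8 24. ]
```

View pics/w7.png

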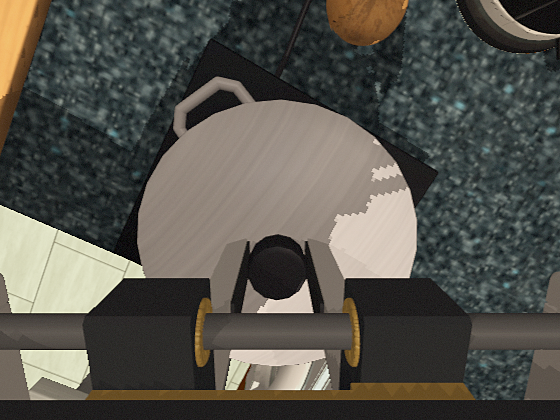

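The lid is level over the pan, with its knob at (277,267). I lower it in steps.

```bash
python3 -m crank '[[0,0.6,0.8,6,0,0,0],[0,0.6,0.8,12,0,0,0],[0,0.6,0.8,16,0,0,0],[0,0.6,0.8,16,0,0,0]]';python3 -m crank '[[0,0,0,2,0,0,0],[0,0,0,4,0,0,0],[0,0,0,6,0,0,0],[0,0,0,6,0,0,0]]'
```

```text
clock: 23.5
eef_pos: [540.6, -27.6, 177.8]
eef_rot: [-3.141, 0.001, 0.446]
wrist_force: [-0.5, -0.2, -3.7]
finger_gap: 31.1
finger_force: 30.0
clock: 23.9
eef_pos: [540.8, -27.6, 172.2]
eef_rot: [-3.141, 0.0, 0.446]
wrist_force: [0.1, -0.9, -4.8]
finger_gap: 31.3
finger_force: 30.0
```

```bash
python3 -m crank '[[0,-0.5,0,1,0,0,0],[0,-0.5,0,2,0,0,0],[0,-0.5,0,3,0,0,0],[0,-0.5,0,3,0,0,0]]';python3 -m crank '[[0,0,0,1,0,0,0],[0,0,0,2,0,0,0],[0,0,0,2,0,0,0]]'
```

```text
clock: 24.3
eef_pos: [540.4, -27.9, 169.3]
eef_rot: [-3.141, 0.0, 0.446]
wrist_force: [0.8, 0.3, -3.8]
finger_gap: 31.0
finger_force: 30.0
clock: 24.6
eef_pos: [540.6, -27.8, 168.7]
eef_rot: [3.141, -0.001, 0.446]
wrist_force: [-5.9, 1.5, 8.0]
finger_gap: 31.4
finger_force: 30.0
```

Contact at 168.7, where 168.5 was expected, so the lid is seated. I release, rise and check.

```bash
python3 -m crank '[[0,0,0,-1,0,0,0],[60,0,0,-1,0,0,0],[60,0,0,-1,0,0,0],[60,0,0,-1,0,0,0],[60,0,0,-1,0,0,0],[70,0,0,-15,0,0,0],[80,0,0,-45,0,0,0],[100,0,0,-85,0,0,0],[100,-20,-12,-125,0,0,0],[100,-34,-22,-150,0,0,0]]';python3 -m crank '[[100,0,0,0,0,0,0],[100,0,0,0,0,0,0]]'
python3 - <<'E'
from h import *
p,d,K,R,t=grab('wrist'); save('w8.png',p)
knob(p,d,K,R,t,191,240,360,110,230,180)
C=cloud(d,K,R,t); H=C[...,2]; r=np.hypot(C[...,0]-540,C[...,1]+27)
X=C[(r>25)&(r<75)&(H>146)&(H<165)]; print(len(X),np.linalg.lstsq(np.c_[X[:,:2]-[540,-27],np.ones(len(X))],X[:,2],rcond=None)[0])
m=(r>75)&(r<92)&(H>140); print('brim z',[np.median(H[m&(np.sign(C[...,0]-540)==a)&(np.sign(C[...,1]+27)==b)]).round(1) for a in(-1,1) for b in(-1,1)],fitc(C[m&(r>84)][:,:2]))
p,d,K,R,t=grab('side'); save('s8.png',cv2.resize(p[120:270,200:370],None,fx=4,fy=4))
E
```

```text
clock: 25.6
eef_pos: [499.7, -22.7, 321.4]
eef_rot: [3.14, -0.003, 0.446]
wrist_force: [0.3, -0.8, -0.4]
finger_gap: 92.0
finger_force: 0.0
clock: 25.8
eef_pos: [500.3, -22.7, 318.2]
eef_rot: [3.141, -0.001, 0.446]
wrist_force: [0.1, -0.9, -0.4]
finger_gap: 94.2
finger_force: 0.0
knob px 299.75 170.5 16.906089782714844 ray [538.8 -26.4 191. ] topcloud 691 [539.9 -26.7 190. ] [30.5 30.3  5.7]
14689 [-9.74105100e-03 -2.31530012e-03  1.56620785e+02]
brim z [np.float64(151.1), np.float64(408.5), np.float64(150.4), np.float64(150.3)] (array([539.01637497, -27.24027083]), np.float64(86.12046042946079))
```

View pics/s8.png

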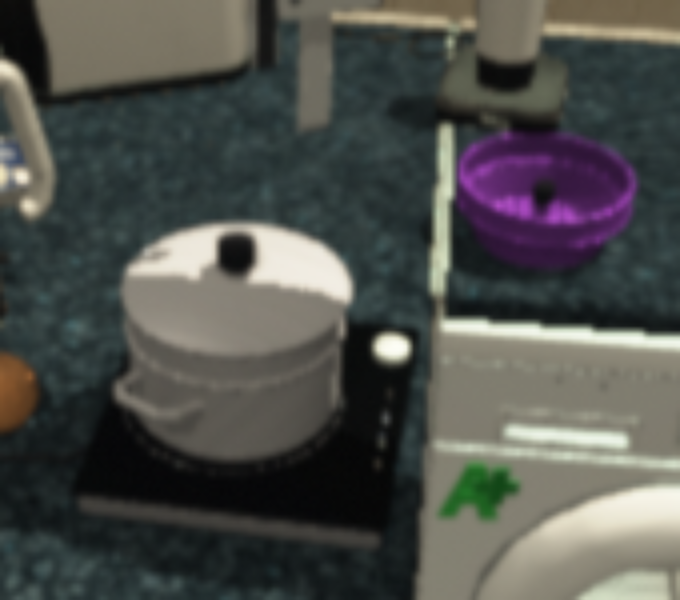

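The crop shows the pan, steamer and lid stacked level, with the knob at (236,252). The knob top is at 190 mm against 191 expected, and the brim is even. The arm is clear, so I hand in.

```bash
python3 -c "
from cell import manip; print(manip.sign_off())"
```

```text
the job is handed in; nothing more can be done
None
```

The job is handed in with the steamer seated in the pan and the lid seated level on top; the final measurements match the seated heights, but the hand-in call returned no verdict.

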